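Find the rattling lacquer box and hold it out

TASK

One of the three sealed red lacquer boxes has the vase's loose brass ball inside: lift the boxes and shake or rock them end to end, several times to and fro, to find the one that rattles. Stand any box that does not rattle back upright on the bench, leave everything else alone, and finish while still holding the rattling box out over the middle of the red mat, level and still, with its underside about 15 cm above the bench.

Things in the scene. Friction and masses are not known exactly. Their poses are not given: they have to be found in the camera images.
- box_a: sealed dark red lacquered box with brass inlay, 130 long (own x), 54 wide (own y), 48 tall; origin at the centre of its underside, z up. Starts on the left. Hollow, walls 6 thick, lid glued. Three boxes look alike; one, drawn anew each time, holds a loose brass ball (32 diameter, 145 g), the others are empty
- box_b: sealed dark red lacquered box with brass inlay, 130 long (own x), 54 wide (own y), 48 tall; origin at the centre of its underside, z up. Starts in the middle. Each box weighs 140 to 320 g at random without the ball, so weight does not tell which holds it
- box_c: sealed dark red lacquered box with brass inlay, 130 long (own x), 54 wide (own y), 48 tall; origin at the centre of its underside, z up. Starts on the right. The ball, if inside, runs 43 either way along the box once it is tilted past 0.2 rad or shaken faster than 2 m/s2, and stays at that end when levelled; its knocks and shifting weight show in the force and moment at the wrist
- mat_center (a point): centre of the top of the thin red mat (100 x 150, 3 thick, fixed flat on the bench, longer side along its y) beyond the boxes; z up
- vase: bystander, leave alone: turned wooden vase, 140 diameter, 210 tall, towards the far left; origin on its underside
- bowl: bystander, leave alone: black lacquer bowl, 110 diameter, 55 tall, between the mat and the jar; origin on its underside
- brush: bystander, leave alone: flat brush lying near the robot, left of centre; origin on its underside
- scraper: bystander, leave alone: scraper, 140 long, lying near the robot, right of centre; origin on its underside
- sanding_block: bystander, leave alone: pale sanding block, 85 x 50 x 30, beyond the mat to the left; origin on its underside
- jar: bystander, leave alone: lidded jar, 68 diameter, 85 tall, far right; origin on its underside
- collar: bystander, leave alone: turned wooden ring, 84 diameter, 40 tall, beyond the mat; origin on its underside
Mind the look-alikes: they are no part of the job. What is shaped like the box_c but turquoise is not meant. Leave any green look-alike of the box_a alone.

How it is judged:
On the way, in this order (a step that is already met when the one before it is completed fails the run):
1. the rattling box, gripped and lifted, is shaken so that its ball runs to one end (((distance between ball_c0 and box_a below 0.075 m and height (world z) of box_a above 0.02 m and x of ball_c0 in the frame of box_a above 0.02 m and contact force between the fingers and box_a above 1 N) or (distance between ball_c0 and box_b below 0.075 m and height (world z) of box_b above 0.02 m and x of ball_c0 in the frame of box_b above 0.02 m and contact force between the fingers and box_b above 1 N) or (distance between ball_c0 and box_c below 0.075 m and height (world z) of box_c above 0.02 m and x of ball_c0 in the frame of box_c above 0.02 m and contact force between the fingers and box_c above 1 N))).
2. and, still lifted, back to the other end (((distance between ball_c0 and box_a below 0.075 m and height (world z) of box_a above 0.02 m and x of ball_c0 in the frame of box_a below -0.02 m and contact force between the fingers and box_a above 1 N) or (distance between ball_c0 and box_b below 0.075 m and height (world z) of box_b above 0.02 m and x of ball_c0 in the frame of box_b below -0.02 m and contact force between the fingers and box_b above 1 N) or (distance between ball_c0 and box_c below 0.075 m and height (world z) of box_c above 0.02 m and x of ball_c0 in the frame of box_c below -0.02 m and contact force between the fingers and box_c above 1 N))).
At the end, for the whole second after the job is handed in: The box with the ball is gripped by the fingers, its underside 80 to 250 mm above the bench, its centre within 50 mm of the mat's centre seen from above, level within 0.2 rad, still, carried by nothing else; the other two boxes stand upright and at rest on the bench, not touched by the fingers (((distance between ball_c0 and box_a below 0.075 m and height (world z) of box_a between 0.08 and 0.25 m and horizontal distance between box_a and mat_center below 0.05 m and angle between box_a's own z axis and vertical below 0.2 rad and linear speed of each of box_a, box_b, box_c below 0.03 m/s and contact force between the fingers and box_a above 1 N and contact force between box_a and box_b below 0.1 N and contact force between box_a and box_c below 0.1 N and contact force between box_a and vase below 0.1 N and contact force between box_a and jar below 0.1 N and height (world z) of box_b between -0.005 and 0.008 m and angle between each of box_b, box_c's own z axis and vertical below 0.1 rad and contact force between each of box_b, box_c and the fingers below 0.05 N and height (world z) of box_c between -0.005 and 0.008 m) or (distance between ball_c0 and box_b below 0.075 m and height (world z) of box_b between 0.08 and 0.25 m and horizontal distance between box_b and mat_center below 0.05 m and angle between box_b's own z axis and vertical below 0.2 rad and linear speed of each of box_b, box_a, box_c below 0.03 m/s and contact force between the fingers and box_b above 1 N and contact force between box_b and box_a below 0.1 N and contact force between box_b and box_c below 0.1 N and contact force between box_b and vase below 0.1 N and contact force between box_b and jar below 0.1 N and height (world z) of box_a between -0.005 and 0.008 m and angle between each of box_a, box_c's own z axis and vertical below 0.1 rad and contact force between each of box_a, box_c and the fingers below 0.05 N and height (world z) of box_c between -0.005 and 0.008 m) or (distance between ball_c0 and box_c below 0.075 m and height (world z) of box_c between 0.08 and 0.25 m and horizontal distance between box_c and mat_center below 0.05 m and angle between box_c's own z axis and vertical below 0.2 rad and linear speed of each of box_c, box_a, box_b below 0.03 m/s and contact force between the fingers and box_c above 1 N and contact force between box_c and box_a below 0.1 N and contact force between box_c and box_b below 0.1 N and contact force between box_c and vase below 0.1 N and contact force between box_c and jar below 0.1 N and height (world z) of box_a between -0.005 and 0.008 m and angle between each of box_a, box_b's own z axis and vertical below 0.1 rad and contact force between each of box_a, box_b and the fingers below 0.05 N and height (world z) of box_b between -0.005 and 0.008 m))); the arm keeps its last pose, push and grip.
It fails at once if any bystander (vase, bowl, brush, scraper, sanding block, jar, wooden ring) is moved by more than 30 mm (distance of any of vase, bowl, brush, scraper, sanding_block, jar, collar from where it was at the start of the episode above 0.03 m).
It also fails if it takes over 72 s, if anything falls off the work surface, if the arm or the gripper's body presses on something with over 40 N, if the wrist force passes 120 N, or if a joint passes its speed limit or range.

ROBOT

A 7-joint arm with a two-finger parallel gripper is mounted at the origin on the work surface. World frame = base frame: x ahead of the robot, y to its left, z up, the work surface at z = 0. Lengths are in m, angles in rad, forces in N, time in s.
With the tool pointing down it reaches from about 0.35 to 0.775 m from the base axis. Payload 3.1 kg.
Tool frame: the origin (TCP) lies at the very end of the fingers, on their centre line; the grasp point (between the pads) lies 19 mm behind it; z points along the fingers, y is the line along which they close (so a half turn about z gives the same grasp; the last joint's range is limited). The gripper opens to 85 mm and grips with 20 to 120 N. Pads are 22 mm wide; open, the fingers measure 114 mm over their backs; the gripper's body (76 mm by 85 mm) begins 54 mm behind the grasp point. The pads swing forward as they close: fully open they stand 13 mm farther back than shut.
Start: joints at [-0.042, 0.311, 0.014, 1.512, -0.004, 1.319, -0.027], TCP at [0.55, 0, 0.231] pointing down, gripper open.
Joint ranges: [-2.7, 2.7], [-0.3, 1.91], [-1.27, 1.3], [0.12, 2.57], [-1.44, 4.58], [0.2, 2.03], [-3.05, 3.05]. Speed limits (rad/s): [2.79, 2.79, 3.14, 3.14, 3.14, 3.14, 3.14].

INTERFACE

Orientations are given as a rotation vector (axis times angle).
In Python, from cell import * gives the robot as it stands.
- The arm moves only by the tool servo_tool, never from a script. Its arguments are lists of equal length, an entry for each row: "offset": the shift along the world's x, y, z in units of 0.5 m (1.0 is 0.5 m), a list of three; "yaw": the turn about the world's z in units of 90 degrees (1.0 is 90 degrees); "jaw": the opening, from -1 (shut) to 1 (fully open), so that 0 is half open. A call has 1 to 8 rows; each row shifts and turns the commanded pose from where the row before left it; what a row does not reach is not made up. A row lasts 1/10 s, in which the tool goes at most 50 mm and 8.59 degrees, less where a joint would pass 70% of its speed; a pose out of reach is approached as far as the arm can. A call with a number of a shift or a turn outside -1 to 1 is refused whole. A call with a gripper value outside its range is refused whole. The fingers move at their own pace and stop on an object; the grip force is fixed at half the most. Time passes only in rows, so rows that do not move let the fingers close. It gives the time, the measured TCP pose, the force, the opening and the grip force at its end, in the units of the state.
- get_state(): the state, without advancing time (a new reading comes with each control period).
- grab_frame(name): name is "scene" or "side" or "wrist"; returns a dict with "frame" (420x560x3 uint8, red, green, blue), "K" (3x3 intrinsics, pixels), "R" (3x3) and "t" (3): a world point X has camera coordinates R X + t; the wrist camera has in their place "tool_from_camera" (4x4, takes a point from camera to tool coordinates, whose origin is the TCP and whose axes are the flange's). Camera axes: x right, y down, z forward; pixel columns grow to the right and rows downward; lengths in m; the calibration is good to about 2 mm. A picture is of the moment at which its call begins: read the wrist's pose just before it. There is no depth.
- sign_off(): hands the job in; it is judged then, once.
The state is a dict: "clock": time; "joint_pos": joint angles; "joint_velocities": joint speeds; "joint_efforts": joint torques, N m; "tcp_pos": TCP position; "tcp_rot": TCP orientation; "wrist_force": force on the tool from outside, world axes, zero at the start; "ft_torque": the same for the moment, N m; "grip_width": finger opening in m; "grasp_force": force on a finger pad.
Only numpy, scipy, OpenCV 4.12 (cv2) and the standard library are available. Lean on these libraries where they do the work, as an engineer would, in place of code of your own. Each camera call takes 0.05 s, during which the arm holds its last target. There are 200 camera calls.

## Working session

There is one attempt and no reset: what is moved stays moved. The work goes in short steps, Python scripts to look and compute and a tool call to move; the robot and the scene stay as the last step left them, time stands still between calls to the robot, and variables do not carry over. Pictures are saved under pics/ and viewed, at most 10 in all, crops included, and the job is handed in when it is done.

Besides the shell and the picture viewer there is one more tool, called after ">>>" by a JSON object that holds its "fn" and its "kwargs". servo_tool: Moves the arm, as the interface text tells. Its arguments: {"type":"object","properties":{"offset":{"type":"array","items":{"type":"array","items":{"type":"number"}}},"yaw":{"type":"array","items":{"type":"number"}},"jaw":{"type":"array","items":{"type":"number"}}},"required":["offset","yaw","jaw"]}

```bash
mkdir -p pics; python3 - <<'E'
from cell import *
import cv2
for n in("scene","side"):
    f=grab_frame(n); cv2.imwrite(f"pics/{n}0.png",f["frame"][:,:,::-1]); print(n,f["K"],f["R"],f["t"])
print(get_state())
E
```

```text
scene [[394.38800442   0.         280.83167056]
 [  0.         394.38800442 213.94460747]
 [  0.           0.           1.        ]] [[-0.79098964  0.61181464  0.00427124]
 [ 0.41752354  0.54487539 -0.72717598]
 [-0.4472242  -0.57340532 -0.6864378 ]] [ 0.42193925 -0.25100149  1.30642327]
side [[527.22990433   0.         271.05268435]
 [  0.         527.22990433 202.88023607]
 [  0.           0.           1.        ]] [[ 0.96549241 -0.26023114  0.01020594]
 [-0.18720667 -0.7207384  -0.66745024]
 [ 0.18104715  0.64250752 -0.74458446]] [-0.53676233  0.13630207  1.60708685]
{'clock': 0.1, 'joint_pos': array([-0.04169473,  0.31166986,  0.01396739,  1.51287009, -0.00441375,
        1.31915289, -0.02719661]), 'joint_velocities': array([-7.38368728e-05, -2.57026792e-03, -4.90634812e-04, -3.18720488e-03,
       -1.15069574e-04, -5.04523156e-04,  9.10636712e-04]), 'joint_efforts': array([ 1.58822681e-03, -3.80853546e+01,  1.46967340e-01, -2.31242698e+01,
        1.21570277e-02,  8.10778613e-03,  3.56746978e-05]), 'tcp_pos': array([5.49375435e-01, 3.00411355e-05, 2.30327079e-01]), 'tcp_rot': array([-2.22033389, -2.22054636,  0.00237048]), 'wrist_force': array([-1.23004238,  0.4712836 , -0.06287458]), 'ft_torque': array([ 0.01357482, -0.05153254, -0.05140018]), 'grasp_force': 0.0, 'grip_width': 0.08551023823213236}
```

View pics/scene0.png

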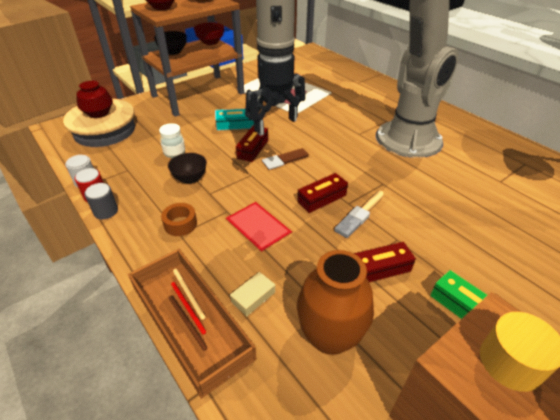

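View pics/side0.png

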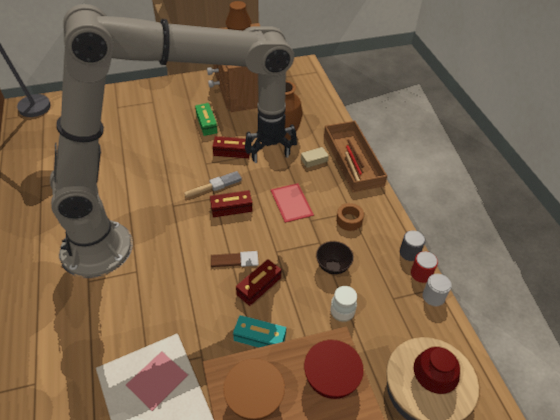

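The side view shows red boxes at about (232,147), (231,204) and (259,281), with the mat at (292,202). The green and turquoise look-alikes are at (206,118) and (260,333).

```bash
python3 - <<'E'
import cv2
s=cv2.imread("pics/side0.png")
c=cv2.resize(s[125:310,195:320],None,fx=3.2,fy=3.2,interpolation=cv2.INTER_CUBIC)
c=cv2.convertScaleAbs(c,alpha=1.5)
cv2.imwrite("pics/c1.png",c)
E
```

```text
(no output)
```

View pics/c1.png

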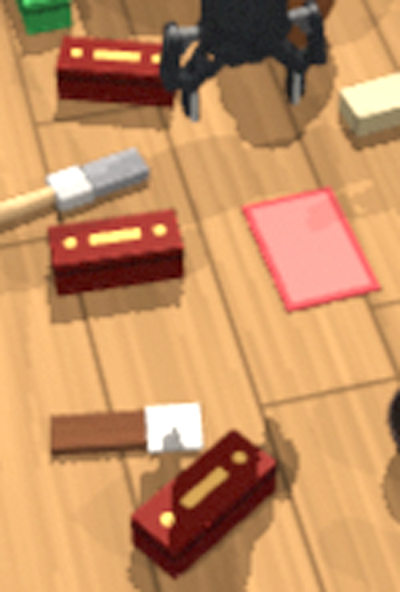

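The crop shows the brass dots of each lid: a (77,53)/(157,59), b (70,243)/(160,230), c (167,519)/(239,457). The mat corners are (244,210), (328,188), (380,289) and (290,309).

```bash
cat >h.py <<'E'
import numpy as np
def ray(f,uv,z):
    K,R,t=f["K"],f["R"],f["t"]; c=-R.T@t
    d=R.T@np.linalg.solve(K,[uv[0],uv[1],1.]); return c+d*(z-c[2])/d[2]
E
python3 - <<'E'
from cell import *
from h import *
f=grab_frame("side")
g=lambda p,z:ray(f,(p[0]/3.2+195,p[1]/3.2+125),z)
for n,a,b in(("a",(77,53),(157,59)),("b",(70,243),(160,230)),("c",(167,519),(239,457))):
    A,B=g(a,.048),g(b,.048);d=B-A;print(n,((A+B)/2).round(3),np.linalg.norm(d).round(3),np.degrees(np.arctan2(d[1],d[0])).round(1))
M=[g(p,.003) for p in((244,210),(328,188),(380,289),(290,309))];print(np.round(M,3),np.mean(M,0))
f=grab_frame("scene")
for n,p in(("a",(385,257)),("b",(323,186)),("c",(252,142))):print(n,ray(f,p,.048).round(3))
E
```

```text
a [0.495 0.312 0.048] 0.089 -20.8
b [0.436 0.049 0.048] 0.091 -3.4
c [ 0.448 -0.263  0.048] 0.09 31.3
[[ 0.581  0.092  0.003]
 [ 0.676  0.101  0.003]
 [ 0.686 -0.047  0.003]
 [ 0.591 -0.05   0.003]] [0.63349362 0.02407243 0.003     ]
a [0.492 0.322 0.048]
b [0.435 0.055 0.048]
c [ 0.465 -0.233  0.048]
```

>>> {"fn": "servo_tool", "kwargs": {"offset": [[-0.028, 0.0128, -0.0275], [-0.028, 0.0128, -0.0275], [-0.028, 0.0128, -0.0275], [-0.028, 0.0128, -0.0275], [-0.028, 0.0128, -0.0275], [-0.028, 0.0128, -0.0275], [-0.028, 0.0128, -0.0275], [-0.028, 0.0128, -0.0275]], "yaw": [0.095, 0.095, 0.095, 0.095, 0.095, 0.095, 0.095, 0.095], "jaw": [1, 1, 1, 1, 1, 1, 1, 1]}}

```text
clock: 1.0
tcp_pos: [0.4373, 0.0514, 0.1207]
tcp_rot: [-0.579, -3.088, 0.0]
wrist_force: [0.8, 0.5, -0.4]
grip_width: 0.0855
grasp_force: 0.0
```

>>> {"fn": "servo_tool", "kwargs": {"offset": [[0, 0, 0], [0, 0, 0], [0, 0, 0]], "yaw": [0.095, 0.095, 0.012], "jaw": [1, 1, 1]}}

```text
clock: 1.3
tcp_pos: [0.4377, 0.0512, 0.1211]
tcp_rot: [-0.092, -3.14, 0.0]
wrist_force: [-0.4, -0.0, 0.3]
grip_width: 0.0855
grasp_force: 0.0
```

```bash
cat >>h.py <<'E'
from scipy.spatial.transform import Rotation as Ro
def st(s):
    R=Ro.from_rotvec(s["tcp_rot"]).as_matrix()
    print(s["clock"],"p",s["tcp_pos"].round(4),"yaw_y",np.degrees(np.arctan2(R[1,1],R[0,1])).round(1),"F",s["wrist_force"].round(2),"M",s["ft_torque"].round(3),"w",round(s["grip_width"],4),s["grasp_force"],"q7",s["joint_pos"][6].round(2))
    return R
E
python3 - <<'E'
from cell import *
from h import *
import cv2
s=get_state();st(s);f=grab_frame("wrist");cv2.imwrite("pics/w1.png",f["frame"][:,:,::-1]);print(f["K"],f["tool_from_camera"])
E
```

```text
1.3 p [0.4377 0.0512 0.1211] yaw_y 86.6 F [-0.42 -0.04  0.26] M [ 0.016 -0.027  0.001] w 0.0855 0.0 q7 1.3
[[317.08729027   0.         276.13625232]
 [  0.         317.08729027 209.85975854]
 [  0.           0.           1.        ]] [[-3.07812898e-04 -9.63464703e-01 -2.67835156e-01  6.78523327e-02]
 [ 9.99999784e-01 -4.51894156e-04  4.76305050e-04  3.97518806e-04]
 [-5.79936246e-04 -2.67834952e-01  9.63464635e-01 -1.40876504e-01]
 [ 0.00000000e+00  0.00000000e+00  0.00000000e+00  1.00000000e+00]]
```

View pics/w1.png

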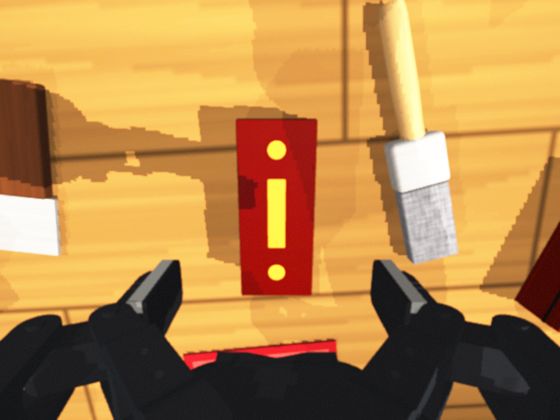

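The lid bar is at (277,213), with dots at (277,150) and (277,272). The box is centred between the fingers and aligned with them.

```bash
cat >>h.py <<'E'
def wray(f,s,uv,z):
    R=Ro.from_rotvec(s["tcp_rot"]).as_matrix();T=f["tool_from_camera"]
    c=R@T[:3,3]+s["tcp_pos"]; d=R@T[:3,:3]@np.linalg.solve(f["K"],[uv[0],uv[1],1.]); return c+d*(z-c[2])/d[2]
E
python3 - <<'E'
from cell import *
from h import *
s=get_state();f=grab_frame("wrist")
for p in((277,150),(277,272)):print(wray(f,s,p,.048))
E
```

```text
[0.38834396 0.05529193 0.048     ]
[0.47735408 0.04991404 0.048     ]
```

>>> {"fn": "servo_tool", "kwargs": {"offset": [[-0.01, 0.003, -0.06], [0, 0, -0.06], [0, 0, -0.06], [0, 0, -0.038], [0, 0, 0], [0, 0, 0], [0, 0, 0], [0, 0, 0]], "yaw": [0, 0, 0, 0, 0, 0, 0, 0], "jaw": [1, 1, 1, 1, 1, -1, -1, -1]}}

```text
clock: 2.2
tcp_pos: [0.4348, 0.0528, 0.0139]
tcp_rot: [0.094, 3.136, 0.0]
wrist_force: [-0.3, -0.6, 3.4]
grip_width: 0.0536
grasp_force: 64.7
```

>>> {"fn": "servo_tool", "kwargs": {"offset": [[0, 0, 0], [0, 0, 0], [0, 0, 0.02], [0, 0, 0.04], [0, 0, 0.06], [0, 0, 0.06], [0, 0, 0.04], [0, 0, 0]], "yaw": [0, 0, 0, 0, 0, 0, 0, 0], "jaw": [-1, -1, -1, -1, -1, -1, -1, -1]}}

```text
clock: 3.0
tcp_pos: [0.4352, 0.0533, 0.1253]
tcp_rot: [0.094, 3.133, 0.002]
wrist_force: [1.0, 0.1, -2.8]
grip_width: 0.0532
grasp_force: 64.0
```

```bash
cat >>h.py <<'E'
def avg(n=8):
    from cell import get_state,grab_frame
    F=[];M=[]
    for _ in range(n):
        grab_frame("wrist");s=get_state();F.append(s["wrist_force"]);M.append(s["ft_torque"])
    st(s);print("mean F",np.mean(F,0).round(3),"M",np.mean(M,0).round(4),"sd",np.std(M,0).round(4))
E
python3 -c "from h import *;avg()"
```

```text
3.4 p [0.4321 0.0527 0.1212] yaw_y 86.6 F [-0.02 -0.41 -2.89] M [ 0.006  0.085 -0.027] w 0.0531 63.98944437503815 q7 1.3
mean F [-0.373  0.135 -2.754] M [ 0.0069  0.0048 -0.0165] sd [0.0342 0.035  0.0207]
```

>>> {"fn": "servo_tool", "kwargs": {"offset": [[0.1, -0.006, 0], [0.1, -0.006, 0], [0.1, -0.006, 0], [-0.1, 0.006, 0], [-0.08, 0.005, 0], [-0.06, 0.003, 0], [-0.04, 0.002, 0], [-0.02, 0.002, 0]], "yaw": [0, 0, 0, 0, 0, 0, 0, 0], "jaw": [-1, -1, -1, -1, -1, -1, -1, -1]}}

```text
clock: 4.2
tcp_pos: [0.4304, 0.0528, 0.1213]
tcp_rot: [-0.093, -3.137, 0.001]
wrist_force: [0.9, 0.1, -2.3]
grip_width: 0.0532
grasp_force: 63.8
```

```bash
python3 -c "from h import *;avg(10)"
```

```text
4.7 p [0.4335 0.0527 0.1223] yaw_y 86.6 F [-0.26 -0.43 -2.82] M [ 0.019 -0.016  0.029] w 0.0531 63.78516733646393 q7 1.3
mean F [-0.309  0.188 -2.506] M [ 0.0009 -0.0004  0.0134] sd [0.0255 0.073  0.0289]
```

>>> {"fn": "servo_tool", "kwargs": {"offset": [[0.02, 0, 0], [0.04, 0, 0], [0.06, 0, 0], [0.06, 0, 0], [0.06, 0, 0], [0.04, 0, 0], [0.02, 0, 0], [0, 0, 0]], "yaw": [0, 0, 0, 0, 0, 0, 0, 0], "jaw": [-1, -1, -1, -1, -1, -1, -1, -1]}}

```text
clock: 5.5
tcp_pos: [0.5841, 0.0526, 0.1217]
tcp_rot: [0.095, 3.14, 0.0]
wrist_force: [-0.3, 0.4, -2.8]
grip_width: 0.053
grasp_force: 63.8
```

>>> {"fn": "servo_tool", "kwargs": {"offset": [[-0.1, 0.006, 0], [-0.1, 0.006, 0], [-0.1, 0.006, 0], [0.1, -0.006, 0], [0.08, -0.005, 0], [0.06, -0.003, 0], [0.04, -0.002, 0], [0.02, -0.002, 0]], "yaw": [0, 0, 0, 0, 0, 0, 0, 0], "jaw": [-1, -1, -1, -1, -1, -1, -1, -1]}}

```text
clock: 6.3
tcp_pos: [0.5835, 0.0526, 0.1223]
tcp_rot: [0.094, 3.14, -0.0]
wrist_force: [-0.0, -0.2, -2.2]
grip_width: 0.0531
grasp_force: 64.1
```

```bash
python3 -c "from h import *;avg(10)"
```

```text
6.8 p [0.5825 0.0528 0.1225] yaw_y 86.6 F [-0.5  -0.01 -1.48] M [-0.025  0.004 -0.011] w 0.0532 64.07964527606964 q7 1.3
mean F [ 0.032 -0.072 -2.332] M [-0.0105 -0.0035  0.0059] sd [0.0256 0.0735 0.0201]
```

>>> {"fn": "servo_tool", "kwargs": {"offset": [[-0.06, 0, 0], [-0.08, 0, 0], [-0.08, 0, -0.04], [-0.06, 0, -0.06], [-0.02, 0, -0.06], [0, 0, -0.04], [0, 0, -0.015], [0, 0, -0.006]], "yaw": [0, 0, 0, 0, 0, 0, 0, 0], "jaw": [-1, -1, -1, -1, -1, -1, -1, -1]}}

```text
clock: 7.6
tcp_pos: [0.4305, 0.0523, 0.0137]
tcp_rot: [-0.093, -3.134, 0.004]
wrist_force: [-18.5, -2.8, 44.2]
grip_width: 0.0536
grasp_force: 69.7
```

>>> {"fn": "servo_tool", "kwargs": {"offset": [[0, 0, 0], [0, 0, 0], [0, 0, 0], [0, 0, 0], [0, 0, 0], [0, 0, 0.04], [0, 0, 0.08], [0, 0, 0.1]], "yaw": [0, 0, 0, 0, 0, 0, 0, 0], "jaw": [-1, 1, 1, 1, 1, 1, 1, 1]}}

```text
clock: 8.4
tcp_pos: [0.4312, 0.0525, 0.1215]
tcp_rot: [-0.093, -3.135, 0.0]
wrist_force: [1.3, 0.3, -0.1]
grip_width: 0.0855
grasp_force: 0.0
```

>>> {"fn": "servo_tool", "kwargs": {"offset": [[0.004, -0.079, 0.01], [0.004, -0.079, 0.01], [0.004, -0.079, 0.01], [0.004, -0.079, 0], [0.004, -0.079, 0], [0.004, -0.079, 0], [0.004, -0.079, 0], [0.004, -0.079, 0]], "yaw": [0.048, 0.048, 0.048, 0.048, 0.048, 0.048, 0.048, 0.048], "jaw": [1, 1, 1, 1, 1, 1, 1, 1]}}

```text
clock: 9.2
tcp_pos: [0.449, -0.2649, 0.1368]
tcp_rot: [-0.848, 3.025, -0.0]
wrist_force: [0.3, -0.7, -0.8]
grip_width: 0.0852
grasp_force: 0.0
```

```bash
python3 - <<'E'
from cell import *
from h import *
import cv2
grab_frame("wrist");grab_frame("wrist")
s=get_state();st(s);f=grab_frame("wrist");cv2.imwrite("pics/w2.png",f["frame"][:,:,::-1])
E
```

```text
9.3 p [ 0.4474 -0.2714  0.1366] yaw_y 120.6 F [-0.44  0.06  0.96] M [ 0.013  0.061 -0.084] w 0.0853 0.0 q7 2.58
```

View pics/w2.png

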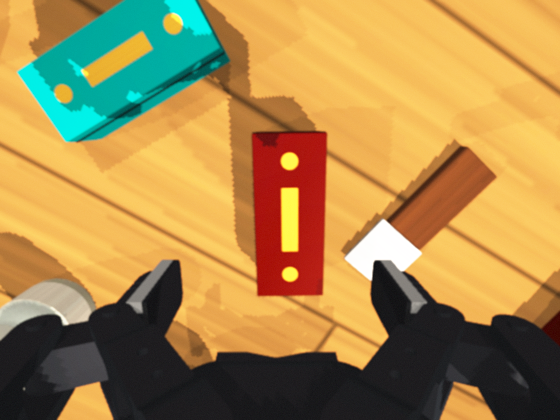

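Box c has dots at (289,161) and (290,274). The scraper blade's nearest corner is at (345,256).

```bash
python3 - <<'E'
from cell import *
from h import *
s=get_state();f=grab_frame("wrist");st(s)
A,B=[wray(f,s,p,.048) for p in((289,161),(290,274))];d=B-A;c=(A+B)/2;u=d/np.linalg.norm(d)
print(c,np.linalg.norm(d),np.degrees(np.arctan2(d[1],d[0])),"delta units",(c-s["tcp_pos"])/.5)
for p in((345,256),(378,222),(422,252)):
    q=wray(f,s,p,.004)-c;print("scraper along",q[:2]@u[:2],"across",-u[1]*q[0]+u[0]*q[1])
E
```

```text
9.35 p [ 0.448  -0.2672  0.1364] yaw_y 120.7 F [ 0.42  1.18 -0.27] M [0.074 0.029 0.015] w 0.0854 0.0 q7 2.58
[ 0.44637253 -0.25599901  0.048     ] 0.08945331532086306 31.849117064092177 delta units [-0.00330873  0.02248215 -0.17688483]
scraper along 0.04966648750292949 across 0.05307397781970304
scraper along 0.016977221531752743 across 0.0816340584900561
scraper along 0.047047630143541325 across 0.12442008842012892
```

>>> {"fn": "servo_tool", "kwargs": {"offset": [[-0.003, 0.02, -0.06], [0, 0, -0.06], [0, 0, -0.06], [0, 0, -0.04], [0, 0, -0.023], [0, 0, 0], [0, 0, 0], [0, 0, 0]], "yaw": [0.01, 0, 0, 0, 0, 0, 0, 0], "jaw": [1, 1, 1, 1, 1, 1, -1, -1]}}

```text
clock: 10.2
tcp_pos: [0.4496, -0.2544, 0.017]
tcp_rot: [-0.867, 3.016, -0.006]
wrist_force: [2.1, -3.1, 2.8]
grip_width: 0.0589
grasp_force: 1.8
```

>>> {"fn": "servo_tool", "kwargs": {"offset": [[0, 0, 0], [0, 0, 0], [0, 0, 0.02], [0, 0, 0.04], [0, 0, 0.06], [0, 0, 0.06], [0, 0, 0.04], [0, 0, 0]], "yaw": [0, 0, 0, 0, 0, 0, 0, 0], "jaw": [-1, -1, -1, -1, -1, -1, -1, -1]}}

```text
clock: 11.0
tcp_pos: [0.449, -0.2537, 0.1282]
tcp_rot: [-0.866, 3.016, -0.005]
wrist_force: [1.3, -0.3, -2.5]
grip_width: 0.0531
grasp_force: 64.5
```

```bash
python3 -c "from h import *;avg(10)"
```

```text
11.5 p [ 0.4471 -0.2531  0.1246] yaw_y 122.0 F [ 0.85  1.13 -2.15] M [ 0.028 -0.055  0.023] w 0.0531 64.537413418293 q7 2.57
mean F [ 0.235 -0.107 -3.21 ] M [ 0.0207 -0.0277  0.0194] sd [0.0296 0.0218 0.038 ]
```

>>> {"fn": "servo_tool", "kwargs": {"offset": [[0.084, 0.053, 0], [0.084, 0.053, 0], [0.084, 0.053, 0], [-0.084, -0.053, 0], [-0.067, -0.042, 0], [-0.05, -0.032, 0], [-0.034, -0.021, 0], [-0.017, -0.011, 0]], "yaw": [0, 0, 0, 0, 0, 0, 0, 0], "jaw": [-1, -1, -1, -1, -1, -1, -1, -1]}}

```text
clock: 12.3
tcp_pos: [0.4452, -0.255, 0.1249]
tcp_rot: [0.861, -3.019, -0.0]
wrist_force: [1.1, 0.4, -2.1]
grip_width: 0.0531
grasp_force: 66.2
```

```bash
python3 -c "from h import *;avg(10)"
```

```text
12.8 p [ 0.4483 -0.2525  0.1253] yaw_y 122.1 F [ 0.68 -0.37 -3.26] M [ 0.038 -0.034  0.021] w 0.0529 66.21631801128387 q7 2.57
mean F [ 0.011 -0.476 -3.396] M [ 0.0438 -0.0182 -0.0008] sd [0.046  0.088  0.0208]
```

>>> {"fn": "servo_tool", "kwargs": {"offset": [[0.017, 0.011, 0], [0.034, 0.021, 0], [0.05, 0.032, 0], [0.05, 0.032, 0], [0.05, 0.032, 0], [0.034, 0.021, 0], [0.017, 0.011, 0], [0, 0, 0]], "yaw": [0, 0, 0, 0, 0, 0, 0, 0], "jaw": [-1, -1, -1, -1, -1, -1, -1, -1]}}

```text
clock: 13.6
tcp_pos: [0.5749, -0.171, 0.125]
tcp_rot: [-0.872, 3.017, 0.002]
wrist_force: [-0.5, -0.2, -3.0]
grip_width: 0.053
grasp_force: 66.2
```

>>> {"fn": "servo_tool", "kwargs": {"offset": [[-0.084, -0.053, 0], [-0.084, -0.053, 0], [-0.084, -0.053, 0], [0.084, 0.053, 0], [0.067, 0.042, 0], [0.05, 0.032, 0], [0.034, 0.021, 0], [0.017, 0.011, 0]], "yaw": [0, 0, 0, 0, 0, 0, 0, 0], "jaw": [-1, -1, -1, -1, -1, -1, -1, -1]}}

```text
clock: 14.4
tcp_pos: [0.5741, -0.1725, 0.1252]
tcp_rot: [-0.868, 3.019, 0.001]
wrist_force: [-0.4, -0.9, -3.0]
grip_width: 0.0532
grasp_force: 68.1
```

```bash
python3 -c "from h import *;avg(10)"
```

```text
14.9 p [ 0.5728 -0.1742  0.1254] yaw_y 122.0 F [-0.17  1.02 -4.01] M [-0.04  -0.014  0.007] w 0.0531 68.08230847120285 q7 2.33
mean F [-0.025  0.186 -3.419] M [-0.012   0.0242 -0.0037] sd [0.0382 0.0868 0.0338]
```

```bash
cat >>h.py <<'E'
def mom(ang,n=25):
    from cell import get_state,grab_frame
    u=np.radians(ang);yb=np.array([-np.sin(u),np.cos(u),0]);m=[];F=[]
    for _ in range(n):
        grab_frame("wrist");s=get_state();m.append(s["ft_torque"]@yb);F.append(s["wrist_force"][2])
    print("Mybox",np.mean(m).round(4),"+-",(np.std(m)/n**.5).round(4),"median",np.median(m).round(4),"Fz",np.mean(F).round(2)); st(s)
E
python3 -c "from h import *;mom(32)"
```

```text
Mybox 0.0524 +- 0.0058 median 0.0491 Fz -3.22
16.15 p [ 0.5735 -0.1733  0.1253] yaw_y 122.0 F [ 0.6   0.43 -3.84] M [-0.015 -0.016 -0.067] w 0.0528 68.08231920003891 q7 2.33
```

>>> {"fn": "servo_tool", "kwargs": {"offset": [[0.084, 0.053, 0], [-0.084, -0.053, 0], [-0.067, -0.042, 0], [-0.05, -0.032, 0], [-0.034, -0.021, 0], [-0.017, -0.011, 0], [0, 0, 0], [0, 0, 0]], "yaw": [0, 0, 0, 0, 0, 0, 0, 0], "jaw": [-1, -1, -1, -1, -1, -1, -1, -1]}}

```text
clock: 16.95
tcp_pos: [0.4908, -0.2253, 0.1257]
tcp_rot: [-0.868, 3.017, 0.0]
wrist_force: [1.1, 0.6, -3.0]
grip_width: 0.0528
grasp_force: 68.4
```

```bash
python3 -c "from h import *;mom(32)"
```

```text
Mybox -0.0748 +- 0.0059 median -0.0808 Fz -2.93
18.2 p [ 0.4895 -0.2263  0.1253] yaw_y 122.0 F [ 0.6   0.4  -3.29] M [ 0.083 -0.043  0.025] w 0.0527 68.36870402097702 q7 2.48
```

>>> {"fn": "servo_tool", "kwargs": {"offset": [[0.02, 0.03, 0.01], [0.04, 0.06, 0.01], [0.05, 0.09, 0.01], [0.06, 0.1, 0.01], [0.05, 0.1, 0.01], [0.04, 0.07, 0.01], [0.02, 0.04, 0.01], [0.008, 0.01, 0.005]], "yaw": [0, 0, 0, 0, 0, 0, 0, 0], "jaw": [-1, -1, -1, -1, -1, -1, -1, -1]}}

```text
clock: 19.0
tcp_pos: [0.6264, 0.0151, 0.1616]
tcp_rot: [-0.877, 3.015, 0.005]
wrist_force: [-1.0, 0.9, -3.4]
grip_width: 0.0532
grasp_force: 68.5
```

>>> {"fn": "servo_tool", "kwargs": {"offset": [[0, 0, 0], [0, 0, 0], [0, 0, 0], [0, 0, 0], [0, 0, 0], [0, 0, 0], [0, 0, 0], [0, 0, 0]], "yaw": [0, 0, 0, 0, 0, 0, 0, 0], "jaw": [-1, -1, -1, -1, -1, -1, -1, -1]}}

```text
clock: 19.8
tcp_pos: [0.6255, 0.0095, 0.1614]
tcp_rot: [0.867, -3.019, -0.0]
wrist_force: [-1.2, 0.4, -2.6]
grip_width: 0.053
grasp_force: 68.5
```

```bash
python3 - <<'E'
from cell import *
from h import *
import cv2
st(get_state())
cv2.imwrite("pics/s2.png",grab_frame("side")["frame"][:,:,::-1])
E
```

```text
19.8 p [0.6255 0.0095 0.1614] yaw_y 122.0 F [-1.17  0.36 -2.63] M [-0.033 -0.018  0.019] w 0.053 68.48806947469711 q7 2.0
```

View pics/s2.png

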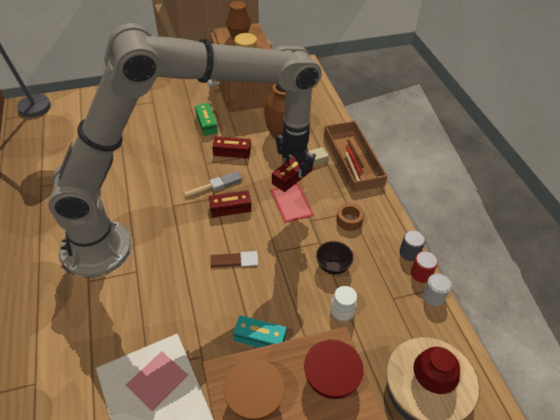

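Box c is held at about (290,175), above the mat at (292,202). Boxes a and b stand upright at (232,147) and (231,204), and everything else is in place. The held box is about 17 mm off the mat's centre, so I'll nudge it over and hand in.

>>> {"fn": "servo_tool", "kwargs": {"offset": [[0.008, 0.014, 0], [0.008, 0.014, 0], [0, 0, 0], [0, 0, 0], [0, 0, 0], [0, 0, 0], [0, 0, 0], [0, 0, 0]], "yaw": [0, 0, 0, 0, 0, 0, 0, 0], "jaw": [-1, -1, -1, -1, -1, -1, -1, -1]}}

```text
clock: 20.65
tcp_pos: [0.6335, 0.0232, 0.1614]
tcp_rot: [0.866, -3.02, 0.0]
wrist_force: [-0.3, 0.5, -3.3]
grip_width: 0.0531
grasp_force: 68.4
```

```bash
python3 - <<'E'
from cell import *
from h import *
for _ in range(6): grab_frame("wrist")
s=get_state();st(s)
if s["grasp_force"]>20: print(sign_off())
E
```

```text
20.95 p [0.6336 0.0234 0.1614] yaw_y 122.0 F [-0.2  -0.02 -2.32] M [ 0.06   0.023 -0.034] w 0.0527 68.4485873579979 q7 1.98
the job is handed in; nothing more can be done
None
```

Job handed in at 20.95 s: box_c rattled (its wrist moment shifted by 0.127 N m between shakes, about what the ball would cause) and is held level over the middle of the mat, underside about 15 cm up; box_b showed no shift and stands back in its place, and box_a was never touched.

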